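# Tighten the drain plug with the click wrench

### The arm

A 6-joint arm with a two-finger parallel gripper is mounted at the origin on the work surface. World frame = base frame: x ahead of the robot, y to its left, z up, the work surface at z = 0. Lengths are in m, angles in rad, forces in N, time in s.
With the tool pointing down it reaches from about 0.225 to 0.875 m from the base axis. Payload 3.4 kg.
Tool frame: the origin (TCP) lies at the very end of the fingers, on their centre line; the grasp point (between the pads) lies 19 mm behind it; z points along the fingers, y is the line along which they close (so a half turn about z gives the same grasp; the last joint's range is limited). The gripper opens to 85 mm and grips with 20 to 120 N. Pads are 22 mm wide; open, the fingers measure 114 mm over their backs; the gripper's body (76 mm by 85 mm) begins 54 mm behind the grasp point. The pads swing forward as they close: fully open they stand 13 mm farther back than shut.
Start: joints at [-1.345, 0.276, 1.505, -0, 1.361, -0.121], TCP at [0.195, -0.541, 0.231] pointing down, gripper open.
Joint ranges: [-2.89, 2.89], [-0.75, 2.08], [0.22, 2.7], [-1.18, 4.32], [0.11, 2.71], [-2.7, 2.7]. Speed limits (rad/s): [2.57, 2.57, 3.14, 3.14, 3.14, 3.14].

### API

Orientations are given as a unit quaternion [w, x, y, z].
In Python, from rig import get_state, optics, sign_off gives the robot as it stands.
- The arm moves only by the tool send_rows, never from a script. Its argument "increments" is a list of rows, each an object with "gripper": the gripper's target within -1 to 1 (shut at 1, half-way at 0, fully open at -1); "linear": the shift along the world's x, y, z in m, a list of three; "delta_rot": the turn, a rotation vector about the world's x, y, z in rad, a list of three. In form: [{"gripper": gripper, "linear": [dx, dy, dz], "delta_rot": [rx, ry, rz]}, ...]. A call has 1 to 8 rows; each row is the pose to reach, as a shift and turn from the pose commanded when the call began; what a row does not reach only later rows make up. A row lasts 1/10 s, in which the tool goes at most 50 mm and 8.59 degrees, less where a joint would pass 70% of its speed; a pose out of reach is approached as far as the arm can. A call with a gripper value outside its range is refused whole. The fingers move at their own pace and stop on an object; "newtons" is the grip in N (left out, the last holds). Time passes only in rows, so rows that repeat a pose let the fingers close. It gives the time, the measured TCP pose, the force, the opening and the grip force at its end, in the units of the state.
- get_state(): the state, without advancing time (a new reading comes with each control period).
- optics.get_image(name): name is "side" or "top" or "wrist"; returns a dict with "pixels" (400x640x3 uint8, blue, green, red), "K" (3x3 intrinsics, pixels), "rvec" (rotation vector, rad) and "tvec" (3), from world to camera coordinates, as OpenCV has them; the wrist camera has in their place "T_tool_cam" (4x4, takes a point from camera to tool coordinates, whose origin is the TCP and whose axes are the flange's). Camera axes: x right, y down, z forward; pixel columns grow to the right and rows downward; lengths in m; the calibration is good to about 2 mm. The wrist camera is an equidistant fisheye: a pixel r from the principal point sees the ray r / f radians off the axis. A picture is of the moment at which its call begins: read the wrist's pose just before it. There is no depth.
- sign_off(): hands the job in; it is judged then, once.
The state is a dict: "clock": time; "qpos": joint angles; "qd": joint speeds; "effort": joint torques, N m; "position": TCP position; "ee_rot": TCP orientation; "contact_force": force on the tool from outside, world axes, zero at the start; "moment": the same for the moment, N m; "width": finger opening in m; "gripper_force": force on a finger pad.
Only numpy, scipy, OpenCV 4.12 (cv2) and the standard library are available. Lean on these libraries where they do the work, as an engineer would, in place of code of your own. Each camera call takes 0.05 s, during which the arm holds its last target. There are 200 camera calls.

### The job

Before the urns go back, tighten the square-headed drain plug in the stall table: take the click wrench from its mat, put its socket fully down over the plug and turn the handle clockwise until the wrench clearly gives, then stop turning at once, well before the handle is bent round to its stop. Lift the wrench off without slackening the plug, lay it flat on its mat again and let go; leave everything else where it stands.

Things in the scene. Friction and masses are not known exactly. Their poses are not given: they have to be found in the camera images.
- wrench: Steel head of the click wrench. Origin: centre of its square through-socket, level with the handle's underside; z up; the handle runs along -x. Head: square ring 53 x 53 mm, opening 35 x 35 mm (sides along x, y), 8 to 28 mm above the origin. Handle: straight bar 26 mm wide, 28 mm tall (z 0 to 28 mm), from x = -43 to -266 mm. Head 0.09 kg, handle 0.26 kg, give or take a quarter.
- wrench_pivot (a point): The wrench's breakaway: vertical pivot between head and handle, 45 mm behind the socket centre, at underside level. Stiff and straight up to the set torque, 1.3 N m; pushed harder clockwise (from above) with the socket held, the handle gives: it kinks, up to a stop at 0.32 rad, the torque hardly rising (0.8 N m/rad). It springs straight when eased; gives only that way.
- wrench_grip (a point): Where to grasp the handle: mid width and mid height (14 mm above its underside), 165 mm behind the socket centre, 120 mm behind the pivot. Axes of the handle: x along it towards the head, z up; straight, they agree with the head's axes, and the angle between the two x axes is the kink. A push here clicks it at about 11 N; a firm grip shares that with a twist.
- plug_top (a point): Centre of the top of the square-headed brass plug, on its axis, 36 mm above the white table (height 0); x, y axes square to its flats, turning with it. Square 32 x 32 mm (edges rounded 3 mm) from 6 to 28 mm high, above it a cone from 31 to 18 mm across. The socket fits any of four ways, 1.5 mm to spare each side, about 0.13 rad play either way; fully down, the handle's underside is on the table.
- plug (a joint): Angle of the plug, rad, from an arbitrary zero; grows as it is screwed in (clockwise from above). It turns against 0.45 N m of friction and stays where left; after some 0.15 to 0.4 rad it comes up hard against its seat. Where that is cannot be seen beforehand.
- drain: Fixed round steel flange under the plug, 68 mm across, 6 mm thick. Origin: centre of its underside.
- mat: Cork mat for the wrench, fixed, 130 (its x) x 340 (its y) x 4 mm. Origin at the centre of its underside, on the table. The wrench starts on it, socket towards the mat's +y end.
- cap: The other drain fitting, not to be used: flange 68 mm across with a round brass cap 44 mm across, 26 mm tall; fixed, 110 to 170 mm from the plug. Origin: centre of its underside.
- cup_stack: Bystander, to be left alone: stack of brown paper cups, 77 mm across, 148 mm tall. Origin at its underside.
- paper_cup: Bystander, to be left alone: single open paper cup, 78 mm across, 92 mm tall. Origin at its underside.
- sugar_jar: Bystander, to be left alone: glass jar with steel lid, 72 mm across, 110 mm tall. Origin at its underside.
- mug: Bystander, to be left alone: white mug, 80 mm across, 90 mm tall, handle to its +y. Origin at its underside.
- milk_carton: Bystander, to be left alone: white carton, 70 x 70 x 100 mm. Origin at its underside.
- screwdriver: Bystander, to be left alone: screwdriver lying flat, along its x. Origin at its underside.
Things that resemble listed ones, but are neither listed nor needed, are in the scene too. Leave any orange or purple look-alike of the drain alone.

How it is judged:
On the way, in this order (a step that is already met when the one before it is completed fails the run):
1. the wrench's socket is fully down over the square plug, handle still straight (horizontal distance between wrench and plug_top below 0.005 m and height (world z) of wrench below 0.01 m and angle between wrench's own z axis and vertical below 0.15 rad and angle between the x axis of wrench and the x axis of wrench_grip, either way round below 0.05 rad), for 0.2 s.
2. with the socket on the plug and the plug against its seat, the handle gives (kink over 0.08 rad) (horizontal distance between wrench and plug_top below 0.005 m and height (world z) of wrench below 0.01 m and angle between wrench's own z axis and vertical below 0.15 rad and angle between the x axis of wrench and the x axis of wrench_grip, either way round above 0.08 rad and value of joint plug above 0.57 rad), for 0.1 s.
3. the wrench is lifted clear of the plug (height (world z) of wrench above 0.03 m), for 0.1 s.
At the end, for the whole second after the job is handed in: The plug is still home (at most 0.1 rad back from its seat); the wrench, straight (kink under 0.05 rad), lies flat (tilt under 0.08 rad) and still on the mat: underside at most 12 mm above the table, socket centre and grip point within 70 mm across and 180 mm along of the mat's centre (value of joint plug above 0.5 rad and z of wrench in the frame of mat below 0.012 m and angle between wrench's own z axis and vertical below 0.08 rad and x of wrench in the frame of mat between -0.07 and 0.07 m and y of wrench in the frame of mat between -0.18 and 0.18 m and x of wrench_grip in the frame of mat between -0.07 and 0.07 m and y of wrench_grip in the frame of mat between -0.18 and 0.18 m and angle between the x axis of wrench and the x axis of wrench_grip, either way round below 0.05 rad and linear speed of wrench below 0.02 m/s and angular speed of wrench below 0.1 rad/s); the robot touches nothing.
It fails at once if the handle is forced on past its click, towards its stop (kink over 0.26 rad): the plug is overtightened (angle between the x axis of wrench and the x axis of wrench_grip, either way round above 0.26 rad).
It fails at once if a bystander is moved by more than 30 mm (distance of any of cup_stack, paper_cup, sugar_jar, mug, milk_carton, screwdriver from where it was at the start of the episode above 0.03 m).
It also fails if it takes over 67 s, if anything falls off the work surface, if the arm or the gripper's body presses on something with over 40 N, if the wrist force passes 120 N, or if a joint passes its speed limit or range.

## Working session

There is one attempt and no reset: what is moved stays moved. The work goes in short steps, Python scripts to look and compute and a tool call to move; the robot and the scene stay as the last step left them, time stands still between calls to the robot, and variables do not carry over. Pictures are saved under pics/ and viewed, at most 10 in all, crops included, and the job is handed in when it is done.

Besides the shell and the picture viewer there is one more tool, called as name([rows], argument=value, ...), one row to a line, values as JSON. send_rows: Moves the arm, as the interface text tells. Its arguments: {"type":"object","properties":{"increments":{"type":"array"},"newtons":{"type":"number"}},"required":["increments"]}

```bash
mkdir -p pics; ls; python3 - <<'E'
from rig import get_state, optics
import cv2,numpy as np
s=get_state();print(s)
for n in("top","side"):
    d=optics.get_image(n);cv2.imwrite(f"pics/{n}0.png",d["pixels"]);print(n,d["K"],d["rvec"],d["tvec"])
    np.savez(f"{n}.npz",K=d["K"],r=d["rvec"],t=d["tvec"])
d=optics.get_image("wrist");cv2.imwrite("pics/wrist0.png",d["pixels"]);print(d["K"],d["T_tool_cam"])
E
```

```text
pics
{'clock': 0.0, 'qpos': array([-1.34495747e+00,  2.76578136e-01,  1.50615419e+00,  2.95464403e-05,
        1.36067822e+00, -1.21027074e-01]), 'qd': array([-0.00057319,  0.00013814, -0.00086339,  0.00035785,  0.00216567,
        0.00123982]), 'effort': array([-1.52579822e-03, -4.16778481e+01, -2.45809937e+01, -2.68053263e-04,
        1.09683917e-02,  2.71574788e-05]), 'position': array([ 0.19534274, -0.54023596,  0.23044093]), 'ee_rot': array([-9.08453233e-04,  9.84998290e-01,  1.72561706e-01, -3.31865797e-05]), 'contact_force': array([ 0.25865104,  0.46423098, -0.06011494]), 'moment': array([-0.02272345, -0.03343708, -0.00856952]), 'gripper_force': 0.0, 'width': 0.08536788664653541}
top [[371.64341913   0.         317.77401865]
 [  0.         371.64341913 202.21035365]
 [  0.           0.           1.        ]] [ 2.1995668  -2.14905365  0.12353259] [-0.03374982  0.59202571  0.91345052]
side [[505.44390935   0.         320.38721606]
 [  0.         505.44390935 200.68835583]
 [  0.           0.           1.        ]] [ 0.86779088 -2.58245476  1.00341281] [0.46348096 0.31840736 1.13209785]
[[309.70691629   0.         320.67725745]
 [  0.         309.70691629 195.77818465]
 [  0.           0.           1.        ]] [[-1.38923781e-05 -9.62486493e-01 -2.71329598e-01  6.86473506e-02]
 [ 9.99999381e-01  2.88482536e-04 -1.07453413e-03 -7.79402775e-04]
 [ 1.11249844e-03 -2.71329445e-01  9.62485893e-01 -1.42396676e-01]
 [ 0.00000000e+00  0.00000000e+00  0.00000000e+00  1.00000000e+00]]
```

View pics/top0.png

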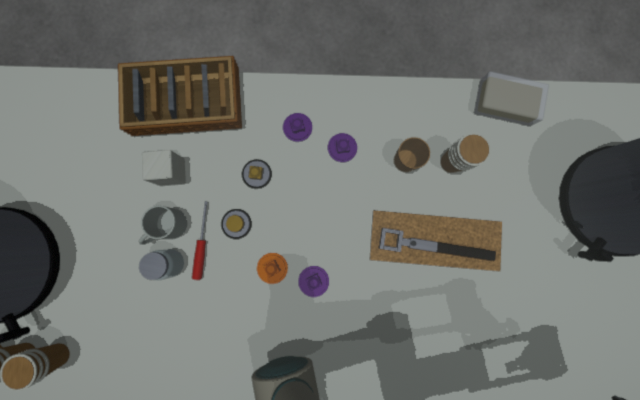

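View pics/side0.png

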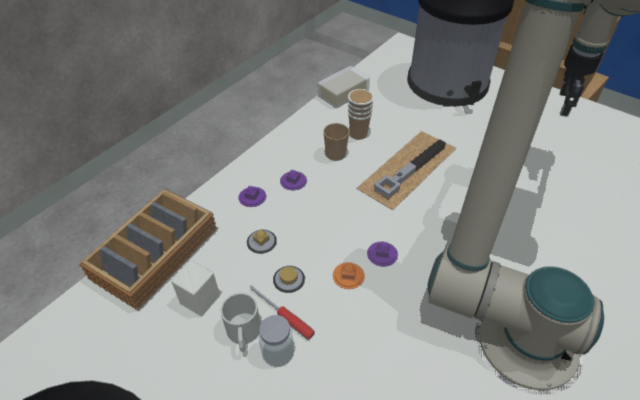

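Two grey flanges fit the description. Top (256,174) / side (261,240) carries what looks like a square head, so it is the plug. Top (236,223) / side (289,277) carries a round head, so it is the cap. The orange (272,268) and purple ones are look-alikes. The wrench lies on its mat at top (372-502, 212-270) with its socket at about (391,240). I'll confirm these in an enlarged crop.

```bash
python3 - <<'E'
import cv2,numpy as np
t=cv2.imread("pics/top0.png");s=cv2.imread("pics/side0.png")
def c(im,x,y,w,h,W,H):return cv2.resize(im[y:y+h,x:x+w],(W,H),interpolation=cv2.INTER_CUBIC)
a=np.hstack([c(t,226,150,50,37,400,296),c(s,236,220,50,37,400,296)])
b=c(t,365,205,144,54+18,800,400)[:304]
b=c(t,365,205,144,72,608,304); b=np.hstack([b,c(s,375,165,30,48,192,304)])
cv2.imwrite("pics/crop0.png",np.vstack([a,b]))
E
```

```text
(no output)
```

View pics/crop0.png

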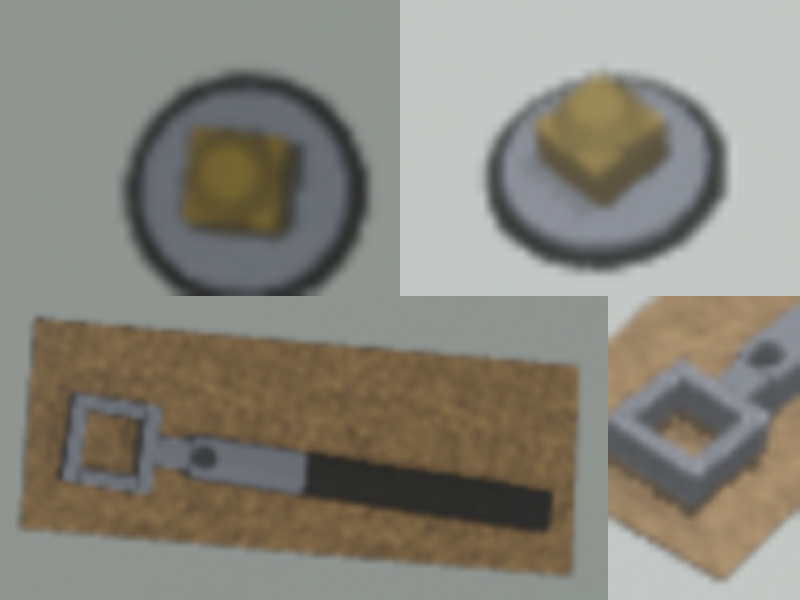

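```bash
cat > h.py <<'E'
import numpy as np,cv2
C={n:np.load(f"{n}.npz") for n in("top","side")}
def bp(n,uv,z):
    c=C[n];R=cv2.Rodrigues(c["r"])[0];t=c["t"].ravel()
    d=R.T@np.linalg.inv(c["K"])@np.array([uv[0],uv[1],1.]);o=-R.T@t
    return (o+d*(z-o[2])/d[2])[:2]
def wrist(uv,z,s,K,T):
    "pixel -> world xy at height z"
    from scipy.spatial.transform import Rotation as Ro
    v=np.array([uv[0]-K[0,2],uv[1]-K[1,2]])/K[0,0];r=np.hypot(*v)
    d=np.r_[v/r*np.sin(r),np.cos(r)] if r>0 else np.array([0,0,1.])
    q=s["ee_rot"];R=Ro.from_quat([q[1],q[2],q[3],q[0]]).as_matrix()
    d=R@T[:3,:3]@d;o=s["position"]+R@T[:3,3]
    return (o+d*(z-o[2])/d[2])[:2]
E
python3 - <<'E'
from h import *
np.set_printoptions(precision=4,suppress=True)
def f(p,x0,y0,s,ox=0,oy=0):return (x0+(p[0]-ox+.5)/s-.5,y0+(p[1]-oy+.5)/s-.5)
for p in[(195,126),(291,131),(275,232),(182,222)]:print("plugcorner",bp("top",f(p,226,150,8),.028))
print("plug top",bp("top",f((230,172),226,150,8),.036),bp("side",f((603,105),236,220,8,400),.036),"flange",bp("top",f((247.5,188),226,150,8),.005),bp("side",f((606,170),236,220,8,400),.005))
w=lambda p:f(p,365,205,608/144,0,296)
for p in[(73,394),(160,406),(150,492),(62,480),(111,443),(203,457),(549,510)]:print("w",bp("top",w(p),.032))
print("side head",bp("side",f((688,420),375,165,6.4,608,296),.032))
a,b=bp("top",w((111,443)),.032),bp("top",w((549,510)),.032);print("len",np.linalg.norm(a-b),"dir",np.arctan2(*(a-b)[::-1]))
for p in[(35,318),(579,367),(572,575),(20,528)]:print("mat",bp("top",w(p),.004))
for n,p in dict(jar=(155,265),mug=(158,223),carton=(160,165),cupst=(468,152),cup=(412,153),sd1=(198,278),sd2=(207,203),cap=(236,223)).items():print(n,bp("top",p,.05))
E
```

```text
plugcorner [0.6839 0.1562]
plugcorner [0.683  0.1254]
plugcorner [0.6501 0.1293]
plugcorner [0.6526 0.159 ]
plug top [0.6678 0.1431] [0.6668 0.1424] flange [0.6683 0.1422] [0.6668 0.1452]
w [ 0.5314 -0.1832]
w [ 0.5254 -0.2353]
w [ 0.4743 -0.2294]
w [ 0.4802 -0.1769]
w [ 0.5028 -0.2061]
w [ 0.4957 -0.261 ]
w [ 0.469  -0.4675]
side head [ 0.5028 -0.2064]
len 0.2636559923955394 dir 1.4422864623115503
mat [ 0.5788 -0.1646]
mat [ 0.5563 -0.5022]
mat [ 0.4291 -0.4943]
mat [ 0.4501 -0.1564]
jar [0.4278 0.3724]
mug [0.5299 0.3719]
carton [0.6747 0.3765]
cupst [ 0.7276 -0.3976]
cup [ 0.7214 -0.2552]
sd1 [0.3989 0.2666]
sd2 [0.5821 0.2545]
cap [0.5343 0.1806]
```

The crop confirms it: the plug is square-headed, at world (0.667, 0.143), with its flats at about -0.08 rad. The wrench socket is at (0.503, -0.206), heading 1.442. I'll go above the grip now.

send_rows([
  {"gripper": -1, "linear": [0.04, 0.025, 0], "delta_rot": [0, 0, 0.14]},
  {"gripper": -1, "linear": [0.08, 0.05, 0], "delta_rot": [0, 0, 0.28]},
  {"gripper": -1, "linear": [0.12, 0.075, 0], "delta_rot": [0, 0, 0.42]},
  {"gripper": -1, "linear": [0.16, 0.1, -0.02], "delta_rot": [0, 0, 0.56]},
  {"gripper": -1, "linear": [0.2, 0.12, -0.04], "delta_rot": [0, 0, 0.7]},
  {"gripper": -1, "linear": [0.24, 0.145, -0.06], "delta_rot": [0, 0, 0.84]},
  {"gripper": -1, "linear": [0.27, 0.165, -0.08], "delta_rot": [0, 0, 0.98]},
  {"gripper": -1, "linear": [0.287, 0.175, -0.1], "delta_rot": [0, 0, 1.095]},
])

```text
clock: 0.95
position: [0.4848, -0.3634, 0.1302]
ee_rot: [-0.0, 0.749, 0.663, 0.001]
contact_force: [-0.5, -0.1, -0.4]
width: 0.0856
gripper_force: 0.0
```

send_rows([
  {"gripper": -1, "linear": [0, 0, 0], "delta_rot": [0, 0, 0]},
  {"gripper": -1, "linear": [0, 0, 0], "delta_rot": [0, 0, 0]},
  {"gripper": -1, "linear": [0, 0, 0], "delta_rot": [0, 0, 0]},
])

```text
clock: 1.25
position: [0.482, -0.3669, 0.1323]
ee_rot: [0.001, 0.752, 0.659, -0.0]
contact_force: [-0.1, -0.3, 0.6]
width: 0.0855
gripper_force: 0.0
```

```bash
python3 - <<'E'
from rig import get_state, optics
import cv2,numpy as np
s=get_state();d=optics.get_image("wrist");cv2.imwrite("pics/wrist1.png",d["pixels"])
np.savez("w1.npz",K=d["K"],T=d["T_tool_cam"],position=s["position"],ee_rot=s["ee_rot"]);print(s["position"],s["ee_rot"],s["qpos"])
E
```

```text
[ 0.48201835 -0.36692914  0.13225795] [ 7.61607478e-04  7.51881827e-01  6.59297412e-01 -2.45967224e-04] [-7.65090429e-01  3.89003167e-01  1.59026850e+00 -6.76764616e-04
  1.16084563e+00 -6.33793265e-01]
```

View pics/wrist1.png

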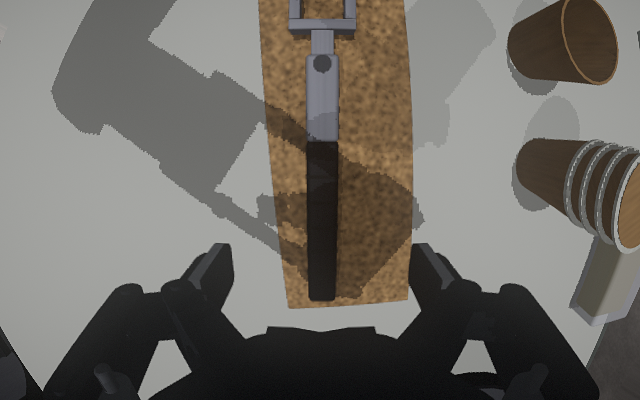

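The wrist view shows the handle straight below and nearly vertical: pivot at (322,63), end at (321,300). The fingers straddle it.

```bash
python3 - <<'E'
from h import *
s=np.load("w1.npz")
for p in[(322,63),(322,140),(321,298)]:print(p,wrist(p,.032,s,s["K"],s["T"]))
E
```

```text
(322, 63) [ 0.49652851 -0.26077464]
(322, 140) [ 0.48861916 -0.3209284 ]
(321, 298) [ 0.46898548 -0.46428568]
```

send_rows([
  {"gripper": -1, "linear": [0, 0, -0.03], "delta_rot": [0, 0, 0]},
  {"gripper": -1, "linear": [0, 0, -0.06], "delta_rot": [0, 0, 0]},
])

```text
clock: 1.5
position: [0.4827, -0.3681, 0.0731]
ee_rot: [0.003, 0.752, 0.659, 0.0]
contact_force: [-0.2, 0.2, -0.5]
width: 0.0857
gripper_force: 0.0
```

send_rows([
  {"gripper": -1, "linear": [0, 0, -0.03], "delta_rot": [0, 0, 0]},
  {"gripper": -1, "linear": [0, 0, -0.05], "delta_rot": [0, 0, 0]},
  {"gripper": -1, "linear": [0, 0, -0.063], "delta_rot": [0, 0, 0]},
  {"gripper": -1, "linear": [0, 0, -0.063], "delta_rot": [0, 0, 0]},
  {"gripper": -1, "linear": [0, 0, -0.063], "delta_rot": [0, 0, 0]},
])

```text
clock: 2.0
position: [0.4827, -0.3668, 0.0093]
ee_rot: [0.001, 0.752, 0.66, 0.0]
contact_force: [-1.0, 0.1, 0.1]
width: 0.0854
gripper_force: 0.0
```

send_rows([
  {"gripper": 1, "linear": [0, 0, 0], "delta_rot": [0, 0, 0]},
  {"gripper": 1, "linear": [0, 0, 0], "delta_rot": [0, 0, 0]},
  {"gripper": 1, "linear": [0, 0, 0], "delta_rot": [0, 0, 0]},
  {"gripper": 1, "linear": [0, 0, 0], "delta_rot": [0, 0, 0]},
  {"gripper": 1, "linear": [0, 0, 0], "delta_rot": [0, 0, 0]},
  {"gripper": 1, "linear": [0, 0, 0], "delta_rot": [0, 0, 0]},
  {"gripper": 1, "linear": [0, 0, 0], "delta_rot": [0, 0, 0]},
], newtons=90)

```text
clock: 2.7
position: [0.4829, -0.3661, 0.0091]
ee_rot: [0.001, 0.751, 0.66, 0.0]
contact_force: [0.1, 1.6, 6.1]
width: 0.0243
gripper_force: 90.8
```

send_rows([
  {"gripper": 1, "linear": [0, 0, 0.02], "delta_rot": [0, 0, 0]},
  {"gripper": 1, "linear": [0, 0, 0.05], "delta_rot": [0, 0, 0]},
  {"gripper": 1, "linear": [0, 0.01, 0.08], "delta_rot": [0, 0, 0]},
  {"gripper": 1, "linear": [0.015, 0.03, 0.08], "delta_rot": [0, 0, 0]},
  {"gripper": 1, "linear": [0.03, 0.06, 0.08], "delta_rot": [0, 0, 0.01]},
  {"gripper": 1, "linear": [0.045, 0.09, 0.08], "delta_rot": [0, 0, 0.02]},
  {"gripper": 1, "linear": [0.06, 0.12, 0.08], "delta_rot": [0, 0, 0.03]},
  {"gripper": 1, "linear": [0.075, 0.15, 0.08], "delta_rot": [0, 0, 0.05]},
])

```text
clock: 3.5
position: [0.557, -0.2143, 0.0872]
ee_rot: [-0.001, 0.734, 0.679, -0.001]
contact_force: [-0.1, 0.8, -3.8]
width: 0.0247
gripper_force: 89.6
```

send_rows([
  {"gripper": 1, "linear": [0.015, 0.03, 0], "delta_rot": [0, 0, 0]},
  {"gripper": 1, "linear": [0.03, 0.06, 0], "delta_rot": [0, 0, 0]},
  {"gripper": 1, "linear": [0.045, 0.09, 0], "delta_rot": [0, 0, 0]},
  {"gripper": 1, "linear": [0.06, 0.12, 0], "delta_rot": [0, 0, 0]},
  {"gripper": 1, "linear": [0.075, 0.15, 0], "delta_rot": [0, 0, 0]},
  {"gripper": 1, "linear": [0.09, 0.18, 0], "delta_rot": [0, 0, 0]},
  {"gripper": 1, "linear": [0.096, 0.198, 0], "delta_rot": [0, 0, 0]},
  {"gripper": 1, "linear": [0.096, 0.198, 0], "delta_rot": [0, 0, 0]},
])

```text
clock: 4.3
position: [0.6532, -0.0152, 0.0871]
ee_rot: [-0.001, 0.733, 0.68, -0.0]
contact_force: [-0.3, -1.1, -2.8]
width: 0.0244
gripper_force: 89.6
```

send_rows([
  {"gripper": 1, "linear": [0, 0, 0], "delta_rot": [0, 0, 0]},
  {"gripper": 1, "linear": [0, 0, 0], "delta_rot": [0, 0, 0]},
  {"gripper": 1, "linear": [0, 0, 0], "delta_rot": [0, 0, 0]},
])

```text
clock: 4.6
position: [0.6528, -0.0191, 0.0882]
ee_rot: [-0.0, 0.735, 0.678, -0.0]
contact_force: [-0.1, 0.6, -4.3]
width: 0.0243
gripper_force: 89.6
```

```bash
python3 - <<'E'
from rig import get_state, optics
import cv2,numpy as np
s=get_state();d=optics.get_image("wrist");print(s["position"],s["ee_rot"],s["width"],s["contact_force"],s["moment"])
t=optics.get_image("top")["pixels"]
np.savez("w2.npz",K=d["K"],T=d["T_tool_cam"],position=s["position"],ee_rot=s["ee_rot"])
a=cv2.resize(d["pixels"][0:150,220:420],(800,600),interpolation=cv2.INTER_CUBIC)[:,:800]
a=cv2.resize(d["pixels"][0:120,220:420],(500,300),interpolation=cv2.INTER_CUBIC)
b=cv2.resize(t[130:210,225:325],(800,600)[:2],interpolation=cv2.INTER_CUBIC)
b=cv2.resize(t[150:200,235:285],(300,300),interpolation=cv2.INTER_CUBIC)
cv2.imwrite("pics/w2.png",np.hstack([a,b]))
E
```

```text
[ 0.65284441 -0.01907996  0.08819864] [-5.70596360e-05  7.34945465e-01  6.78126103e-01 -3.84338253e-04] 0.024322016684230643 [-0.09186508  0.5672971  -4.31557434] [-0.09348653  0.05158602 -0.01658016]
```

View pics/w2.png

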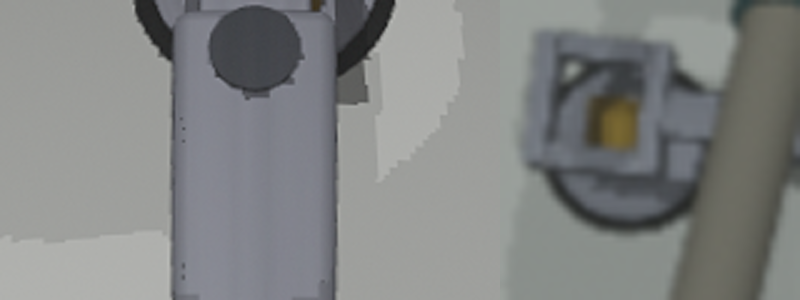

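Top crop: the head frame is centred at crop (600,102) above the plug. The wrist camera sees only the handle and pivot. Now I'll compute the head position.

```bash
python3 - <<'E'
from h import *
f=lambda p:(235+(p[0]-500+.5)/6-.5,150+(p[1]+.5)/6-.5)
P=[bp("top",f(p),.111) for p in[(537,33),(675,40),(665,172),(525,163)]]
print(np.array(P),np.mean(P,0),bp("top",f((600,102)),.111))
Q=[bp("top",f(p),.111) for p in[(560,60),(655,62),(640,160),(548,155)]];print(np.array(Q))
s=np.load("w2.npz");print("pivot wrist",[wrist((220+(255)/2.5,47/2.5),z,s,s["K"],s["T"]) for z in(.105,.112)])
# kinematic expectation
h=2*np.arctan2(.678126,.734945);print(h,s["position"][:2]+.161*np.array([np.cos(h),np.sin(h)]))
E
```

```text
[[0.69117311 0.16400439]
 [0.68976101 0.11006045]
 [0.63745161 0.11198934]
 [0.63964652 0.16641105]] [0.66450806 0.13811631] [0.66442401 0.1383199 ]
[[0.68067172 0.15458007]
 [0.68081668 0.11753147]
 [0.64193124 0.12186982]
 [0.64301352 0.15763402]]
pivot wrist [array([0.66155235, 0.08852631]), array([0.66135713, 0.08639202])]
1.4904204535178371 [0.665771   0.14140026]
```

send_rows([
  {"gripper": 1, "linear": [0.002, 0.004, -0.015], "delta_rot": [0, 0, 0]},
  {"gripper": 1, "linear": [0.002, 0.004, -0.03], "delta_rot": [0, 0, 0]},
  {"gripper": 1, "linear": [0.002, 0.004, -0.042], "delta_rot": [0, 0, 0]},
  {"gripper": 1, "linear": [0.002, 0.004, -0.042], "delta_rot": [0, 0, 0]},
  {"gripper": 1, "linear": [0.002, 0.004, -0.042], "delta_rot": [0, 0, 0]},
  {"gripper": 1, "linear": [0.002, 0.004, -0.042], "delta_rot": [0, 0, 0]},
])

```text
clock: 5.3
position: [0.6561, -0.0139, 0.0468]
ee_rot: [0.001, 0.735, 0.679, 0.0]
contact_force: [-1.2, 0.1, -3.8]
width: 0.024
gripper_force: 89.5
```

```bash
python3 - <<'E'
from rig import get_state, optics
import cv2,numpy as np
s=get_state();print(s["position"],s["ee_rot"],s["contact_force"],s["moment"])
t=optics.get_image("top")["pixels"];u=optics.get_image("side")["pixels"]
a=cv2.resize(t[150:200,235:285],(400,400),interpolation=cv2.INTER_CUBIC)
b=cv2.resize(u[205:265,235:295],(400,400),interpolation=cv2.INTER_CUBIC)
cv2.imwrite("pics/t3.png",np.hstack([a,b]))
E
```

```text
[ 0.65606177 -0.01386845  0.0468351 ] [5.21171254e-04 7.34501201e-01 6.78607032e-01 4.58730274e-04] [-1.15565338  0.10262757 -3.82057263] [-0.14057605 -0.02681848  0.01290312]
```

View pics/t3.png

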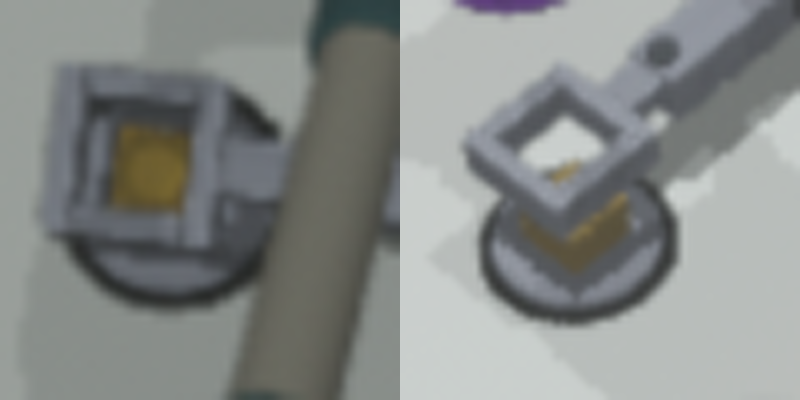

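Top crop: head frame centred at about (134,155), plug cone at (153,170). Side: head centre at (562,140).

```bash
python3 - <<'E'
from h import *
f=lambda p:(235+(p[0]+.5)/8-.5,150+(p[1]+.5)/8-.5)
g=lambda p:(235+(p[0]-400+.5)*.15-.5,205+(p[1]+.5)*.15-.5)
z=.042+.028
for z in(.064,.07):
  P=np.array([bp("top",f(p),z) for p in[(57,65),(224,75),(212,245),(42,235)]]);print(P,P.mean(0))
  print("side",np.mean([bp("side",g(p),z) for p in[(555,65),(660,140),(562,215),(468,140)]],0))
h=2*np.arctan2(.678607,.734501);print(h,np.array([.65606,-.01387])+.161*np.array([np.cos(h),np.sin(h)]))
E
```

```text
[[0.69534451 0.17094981]
 [0.69351025 0.11932743]
 [0.64029499 0.12100608]
 [0.64211558 0.17324135]] [0.66781633 0.14613117]
side [0.66981853 0.14344613]
[[0.69402609 0.16974882]
 [0.69220398 0.11846858]
 [0.63934143 0.12013611]
 [0.64114995 0.17202517]] [0.66668036 0.14509467]
side [0.66600137 0.14682534]
1.4917296477647615 [0.66877648 0.14662701]
```

send_rows([
  {"gripper": 1, "linear": [0, -0.0025, -0.005], "delta_rot": [0, 0, 0]},
  {"gripper": 1, "linear": [0, -0.0025, -0.01], "delta_rot": [0, 0, 0]},
  {"gripper": 1, "linear": [0, -0.0025, -0.015], "delta_rot": [0, 0, 0]},
  {"gripper": 1, "linear": [0, -0.0025, -0.019], "delta_rot": [0, 0, 0]},
  {"gripper": 1, "linear": [0, -0.0025, -0.022], "delta_rot": [0, 0, 0]},
  {"gripper": 1, "linear": [0, -0.0025, -0.022], "delta_rot": [0, 0, 0]},
  {"gripper": 1, "linear": [0, -0.0025, -0.022], "delta_rot": [0, 0, 0]},
])

```text
clock: 6.1
position: [0.6555, -0.0162, 0.0242]
ee_rot: [0.0, 0.734, 0.679, 0.0]
contact_force: [-0.4, 0.4, -3.0]
width: 0.0245
gripper_force: 89.5
```

send_rows([
  {"gripper": 1, "linear": [0, 0, -0.005], "delta_rot": [0, 0, 0]},
  {"gripper": 1, "linear": [0, 0, -0.009], "delta_rot": [0, 0, 0]},
  {"gripper": 1, "linear": [0, 0, -0.009], "delta_rot": [0, 0, 0]},
  {"gripper": 1, "linear": [0, 0, -0.009], "delta_rot": [0, 0, 0]},
])

```text
clock: 6.5
position: [0.6553, -0.0162, 0.015]
ee_rot: [-0.0, 0.734, 0.679, -0.0]
contact_force: [-0.6, 0.5, -3.5]
width: 0.0242
gripper_force: 89.5
```

send_rows([
  {"gripper": 1, "linear": [0, 0, -0.004], "delta_rot": [0, 0, 0]},
  {"gripper": 1, "linear": [0, 0, -0.007], "delta_rot": [0, 0, 0]},
  {"gripper": 1, "linear": [0, 0, -0.0095], "delta_rot": [0, 0, 0]},
  {"gripper": 1, "linear": [0, 0, -0.0095], "delta_rot": [0, 0, 0]},
  {"gripper": 1, "linear": [0, 0, -0.0095], "delta_rot": [0, 0, 0]},
  {"gripper": 1, "linear": [0, 0, -0.0095], "delta_rot": [0, 0, 0]},
])

```text
clock: 7.1
position: [0.6555, -0.0163, 0.0059]
ee_rot: [0.0, 0.734, 0.679, 0.0]
contact_force: [-0.6, -0.1, -3.8]
width: 0.0243
gripper_force: 89.6
```

```bash
python3 - <<'E'
from rig import get_state, optics
import cv2,numpy as np
s=get_state();print(s["position"],s["ee_rot"],s["contact_force"],s["moment"])
t=optics.get_image("top")["pixels"];u=optics.get_image("side")["pixels"]
a=cv2.resize(t[150:200,235:285],(400,400),interpolation=cv2.INTER_CUBIC)
b=cv2.resize(u[205:265,235:295],(400,400),interpolation=cv2.INTER_CUBIC)
cv2.imwrite("pics/t4.png",np.hstack([a,b]))
E
```

```text
[ 0.65545906 -0.01631598  0.00585038] [6.69489526e-05 7.34466937e-01 6.78644468e-01 3.32524383e-05] [-0.62045636 -0.11699924 -3.81921998] [-0.16002335  0.01174205  0.03182167]
```

View pics/t4.png

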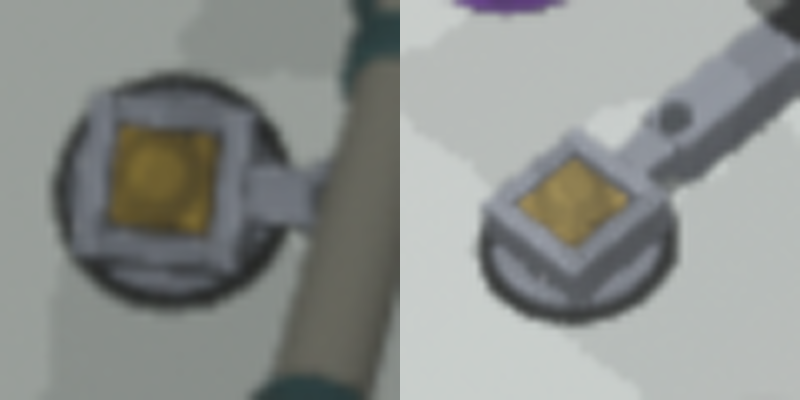

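The socket is fully down: brass fills the opening in both views. Now I'll turn clockwise about the plug axis, reading torque between steps.

send_rows([
  {"gripper": 1, "linear": [-0.0032, 0.0003, 0], "delta_rot": [0, 0, -0.02]},
  {"gripper": 1, "linear": [-0.0064, 0.0006, 0], "delta_rot": [0, 0, -0.04]},
  {"gripper": 1, "linear": [-0.0096, 0.001, 0], "delta_rot": [0, 0, -0.06]},
  {"gripper": 1, "linear": [-0.0128, 0.0015, 0], "delta_rot": [0, 0, -0.08]},
  {"gripper": 1, "linear": [-0.0159, 0.002, 0], "delta_rot": [0, 0, -0.1]},
  {"gripper": 1, "linear": [-0.0159, 0.002, 0], "delta_rot": [0, 0, -0.1]},
  {"gripper": 1, "linear": [-0.0159, 0.002, 0], "delta_rot": [0, 0, -0.1]},
], newtons=110)

```text
clock: 7.9
position: [0.6399, -0.0138, 0.006]
ee_rot: [0.0, 0.768, 0.641, 0.001]
contact_force: [1.8, 4.4, -3.8]
width: 0.0236
gripper_force: 112.7
```

```bash
cat > st.py <<'E'
from rig import get_state
import numpy as np
np.set_printoptions(precision=4,suppress=True)
s=get_state();r=s["position"]-np.array([.667,.1435,0]);F=s["contact_force"];q=s["ee_rot"]
print(s["clock"],s["position"],"h",round(2*np.arctan2(q[2],q[1]),4),"F",F,"M",s["moment"],"Tc",(np.cross(r,F)+s["moment"])[2],"R",np.hypot(*r[:2]))
E
python3 st.py
```

```text
7.9 [ 0.6399 -0.0138  0.006 ] h 1.3915 F [ 1.7863  4.3884 -3.8313] M [ 0.3871 -0.2414 -0.1322] Tc 0.02968003031926672 R 0.15959993704408984
```

send_rows([
  {"gripper": 1, "linear": [-0.0031, 0.0002, 0], "delta_rot": [0, 0, -0.02]},
  {"gripper": 1, "linear": [-0.0062, 0.0005, 0], "delta_rot": [0, 0, -0.04]},
  {"gripper": 1, "linear": [-0.0094, 0.001, 0], "delta_rot": [0, 0, -0.06]},
  {"gripper": 1, "linear": [-0.0125, 0.0017, 0], "delta_rot": [0, 0, -0.08]},
  {"gripper": 1, "linear": [-0.0156, 0.0025, 0], "delta_rot": [0, 0, -0.1]},
  {"gripper": 1, "linear": [-0.0156, 0.0025, 0], "delta_rot": [0, 0, -0.1]},
  {"gripper": 1, "linear": [-0.0156, 0.0025, 0], "delta_rot": [0, 0, -0.1]},
])

```text
clock: 8.6
position: [0.6248, -0.01, 0.006]
ee_rot: [-0.0, 0.799, 0.602, 0.002]
contact_force: [3.1, 7.5, -5.2]
width: 0.0239
gripper_force: 112.6
```

```bash
python3 st.py
```

```text
8.6 [ 0.6248 -0.01    0.006 ] h 1.291 F [ 3.1168  7.5402 -5.2355] M [ 0.9594 -0.4393  0.047 ] Tc 0.20690516863779182 R 0.15917484604284676
```

send_rows([
  {"gripper": 1, "linear": [-0.0027, 0.0017, 0], "delta_rot": [0, 0, -0.02]},
  {"gripper": 1, "linear": [-0.0057, 0.003, 0], "delta_rot": [0, 0, -0.04]},
  {"gripper": 1, "linear": [-0.0087, 0.0042, 0], "delta_rot": [0, 0, -0.06]},
  {"gripper": 1, "linear": [-0.0117, 0.0054, 0], "delta_rot": [0, 0, -0.08]},
  {"gripper": 1, "linear": [-0.0147, 0.0065, 0], "delta_rot": [0, 0, -0.1]},
  {"gripper": 1, "linear": [-0.0147, 0.0065, 0], "delta_rot": [0, 0, -0.1]},
])

```text
clock: 9.2
position: [0.6098, -0.0048, 0.0061]
ee_rot: [0.0, 0.828, 0.561, 0.001]
contact_force: [2.1, 4.7, -4.2]
width: 0.0237
gripper_force: 112.6
```

```bash
python3 st.py
```

```text
9.2 [ 0.6098 -0.0048  0.0061] h 1.1913 F [ 2.0697  4.6645 -4.1745] M [ 0.5211 -0.3778  0.1552] Tc 0.19500934824647437 R 0.1589165943735787
```

send_rows([
  {"gripper": 1, "linear": [-0.0026, 0.002, 0], "delta_rot": [0, 0, -0.02]},
  {"gripper": 1, "linear": [-0.0055, 0.0033, 0], "delta_rot": [0, 0, -0.04]},
  {"gripper": 1, "linear": [-0.0084, 0.0046, 0], "delta_rot": [0, 0, -0.06]},
  {"gripper": 1, "linear": [-0.0084, 0.0046, 0], "delta_rot": [0, 0, -0.06]},
])

```text
clock: 9.6
position: [0.6007, -0.0007, 0.006]
ee_rot: [0.0, 0.844, 0.536, 0.0]
contact_force: [2.9, 1.2, -3.2]
width: 0.0241
gripper_force: 112.7
```

```bash
python3 st.py
```

```text
9.6 [ 0.6007 -0.0007  0.006 ] h 1.1307 F [ 2.9409  1.2066 -3.164 ] M [ 0.1337 -0.3405 -0.0442] Tc 0.3000388760187525 R 0.15874740176171015
```

send_rows([
  {"gripper": 1, "linear": [-0.0029, 0.0013, 0], "delta_rot": [0, 0, -0.02]},
  {"gripper": 1, "linear": [-0.0057, 0.0027, 0], "delta_rot": [0, 0, -0.04]},
  {"gripper": 1, "linear": [-0.0085, 0.0042, 0], "delta_rot": [0, 0, -0.06]},
  {"gripper": 1, "linear": [-0.0085, 0.0042, 0], "delta_rot": [0, 0, -0.06]},
])

```text
clock: 10.0
position: [0.5938, 0.0028, 0.0063]
ee_rot: [0.002, 0.859, 0.511, 0.001]
contact_force: [5.8, -0.9, -4.5]
width: 0.0239
gripper_force: 112.6
```

```bash
python3 st.py
```

```text
10.0 [0.5938 0.0028 0.0063] h 1.073 F [ 5.7676 -0.9052 -4.4991] M [-0.2545 -0.7452  0.7653] Tc 1.6431541685385498 R 0.15859767690242801
```

Torque has jumped to about 1.6, so the plug is on its seat and the handle is at its click. From here I'll turn only a little, about the wrench pivot.

send_rows([
  {"gripper": 1, "linear": [-0.002, 0.0011, 0], "delta_rot": [0, 0, -0.02]},
  {"gripper": 1, "linear": [-0.004, 0.0022, 0], "delta_rot": [0, 0, -0.04]},
  {"gripper": 1, "linear": [-0.006, 0.0033, 0], "delta_rot": [0, 0, -0.06]},
  {"gripper": 1, "linear": [-0.006, 0.0033, 0], "delta_rot": [0, 0, -0.06]},
])

```text
clock: 10.4
position: [0.588, 0.0061, 0.0063]
ee_rot: [0.002, 0.874, 0.485, 0.001]
contact_force: [5.4, 0.0, -4.9]
width: 0.0236
gripper_force: 112.7
```

```bash
python3 st.py;python3 - <<'E'
from rig import optics
import cv2,numpy as np
t=optics.get_image("top")["pixels"];u=optics.get_image("side")["pixels"]
a=cv2.resize(t[150:200,235:285],(300,300),interpolation=cv2.INTER_CUBIC)
b=cv2.resize(u[200:265,235:335],(500,325),interpolation=cv2.INTER_CUBIC)[:300]
cv2.imwrite("pics/t5.png",np.hstack([a,b]))
E
```

```text
10.4 [0.588  0.0061 0.0063] h 1.0132 F [ 5.3844  0.0438 -4.9371] M [-0.1068 -0.7674  0.7925] Tc 1.5285516766104428 R 0.15846884143023957
```

View pics/t5.png

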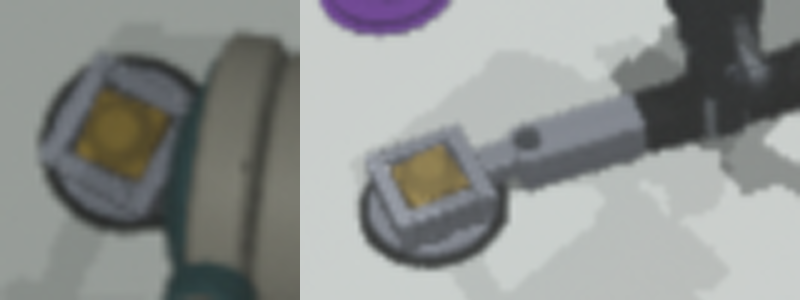

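The torque has levelled off (1.64 to 1.53), so the handle is giving. The kink should be 0.06 to 0.11. One small step more makes 0.08 certain.

send_rows([
  {"gripper": 1, "linear": [-0.0024, 0.0015, 0], "delta_rot": [0, 0, -0.025]},
  {"gripper": 1, "linear": [-0.0048, 0.003, 0], "delta_rot": [0, 0, -0.05]},
  {"gripper": 1, "linear": [-0.0048, 0.003, 0], "delta_rot": [0, 0, -0.05]},
  {"gripper": 1, "linear": [-0.0048, 0.003, 0], "delta_rot": [0, 0, -0.05]},
])

```text
clock: 10.9
position: [0.5833, 0.0092, 0.0063]
ee_rot: [0.002, 0.886, 0.464, 0.001]
contact_force: [5.8, 1.8, -3.8]
width: 0.0239
gripper_force: 112.7
```

```bash
python3 st.py
```

```text
10.9 [0.5833 0.0092 0.0063] h 0.9639 F [ 5.8044  1.8048 -3.7641] M [-0.0188 -0.7793  0.8778] Tc 1.5059814490176509 R 0.1582411501729418
```

Torque is still level, and the handle has turned at least 0.109 since it first gave, so it has clicked. Now I'll ease back.

send_rows([
  {"gripper": 1, "linear": [0.0024, -0.0015, 0], "delta_rot": [0, 0, 0.025]},
  {"gripper": 1, "linear": [0.0048, -0.003, 0], "delta_rot": [0, 0, 0.05]},
  {"gripper": 1, "linear": [0.0078, -0.0047, 0], "delta_rot": [0, 0, 0.08]},
  {"gripper": 1, "linear": [0.0108, -0.0063, 0], "delta_rot": [0, 0, 0.11]},
  {"gripper": 1, "linear": [0.0137, -0.0078, 0], "delta_rot": [0, 0, 0.13]},
  {"gripper": 1, "linear": [0.0137, -0.0078, 0], "delta_rot": [0, 0, 0.13]},
])

```text
clock: 11.5
position: [0.5956, 0.0018, 0.0059]
ee_rot: [0.0, 0.855, 0.519, 0.0]
contact_force: [4.6, 1.5, -3.8]
width: 0.0239
gripper_force: 112.7
```

```bash
python3 st.py
```

```text
11.5 [0.5956 0.0018 0.0059] h 1.0913 F [ 4.5687  1.4625 -3.7957] M [ 0.0454 -0.5981  0.4431] Tc 0.9860821591277095 R 0.15863601314596196
```

send_rows([
  {"gripper": 1, "linear": [0.0047, -0.0022, 0], "delta_rot": [0, 0, 0.032]},
  {"gripper": 1, "linear": [0.0094, -0.0043, 0], "delta_rot": [0, 0, 0.065]},
  {"gripper": 1, "linear": [0.0142, -0.0062, 0], "delta_rot": [0, 0, 0.097]},
  {"gripper": 1, "linear": [0.019, -0.0081, 0], "delta_rot": [0, 0, 0.13]},
  {"gripper": 1, "linear": [0.019, -0.0081, 0], "delta_rot": [0, 0, 0.13]},
])

```text
clock: 12.0
position: [0.6129, -0.0065, 0.0054]
ee_rot: [-0.001, 0.82, 0.573, -0.001]
contact_force: [0.1, -0.6, -2.2]
width: 0.0236
gripper_force: 112.8
```

```bash
python3 st.py
```

```text
12.0 [ 0.6129 -0.0065  0.0054] h 1.2198 F [ 0.0858 -0.6465 -2.1858] M [-0.0661 -0.0549 -0.0318] Tc 0.016064367558761776 R 0.1594308316408521
```

The socket is free of torque. Now to lift off.

send_rows([
  {"gripper": 1, "linear": [0, 0, 0.006], "delta_rot": [0, 0, 0]},
  {"gripper": 1, "linear": [0, 0, 0.012], "delta_rot": [0, 0, 0]},
  {"gripper": 1, "linear": [0, 0, 0.018], "delta_rot": [0, 0, 0]},
])

```text
clock: 12.3
position: [0.6133, -0.0059, 0.0243]
ee_rot: [-0.0, 0.819, 0.574, -0.001]
contact_force: [0.2, -0.3, -3.4]
width: 0.0236
gripper_force: 112.7
```

send_rows([
  {"gripper": 1, "linear": [0, 0, 0.01], "delta_rot": [0, 0, 0]},
  {"gripper": 1, "linear": [0, 0, 0.025], "delta_rot": [0, 0, 0]},
  {"gripper": 1, "linear": [0, 0, 0.045], "delta_rot": [0, 0, 0]},
  {"gripper": 1, "linear": [0, 0, 0.062], "delta_rot": [0, 0, 0]},
  {"gripper": 1, "linear": [0, 0, 0.062], "delta_rot": [0, 0, 0]},
])

```text
clock: 12.8
position: [0.6161, -0.0062, 0.0892]
ee_rot: [0.002, 0.819, 0.574, 0.002]
contact_force: [0.3, -0.9, -3.2]
width: 0.0236
gripper_force: 112.9
```

```bash
python3 st.py
```

```text
12.8 [ 0.6161 -0.0062  0.0892] h 1.2219 F [ 0.329  -0.8516 -3.2224] M [-0.2372 -0.0022 -0.0249] Tc 0.06764065154142784 R 0.1580704673942668
```

send_rows([
  {"gripper": 1, "linear": [-0.01, -0.028, 0], "delta_rot": [0, 0, 0.02]},
  {"gripper": 1, "linear": [-0.022, -0.062, 0], "delta_rot": [0, 0, 0.04]},
  {"gripper": 1, "linear": [-0.034, -0.096, 0], "delta_rot": [0, 0, 0.06]},
  {"gripper": 1, "linear": [-0.046, -0.13, 0], "delta_rot": [0, 0, 0.09]},
  {"gripper": 1, "linear": [-0.058, -0.164, 0], "delta_rot": [0, 0, 0.12]},
  {"gripper": 1, "linear": [-0.07, -0.197, 0], "delta_rot": [0, 0, 0.15]},
  {"gripper": 1, "linear": [-0.082, -0.23, 0], "delta_rot": [0, 0, 0.18]},
  {"gripper": 1, "linear": [-0.094, -0.263, 0], "delta_rot": [0, 0, 0.21]},
])

```text
clock: 13.6
position: [0.5191, -0.2699, 0.0853]
ee_rot: [-0.001, 0.754, 0.657, -0.0]
contact_force: [-0.3, 0.4, -2.2]
width: 0.024
gripper_force: 112.8
```

send_rows([
  {"gripper": 1, "linear": [-0.012, -0.033, 0], "delta_rot": [0, 0, 0.01]},
  {"gripper": 1, "linear": [-0.024, -0.066, -0.01], "delta_rot": [0, 0, 0.02]},
  {"gripper": 1, "linear": [-0.035, -0.097, -0.025], "delta_rot": [0, 0, 0.025]},
  {"gripper": 1, "linear": [-0.035, -0.097, -0.045], "delta_rot": [0, 0, 0.025]},
  {"gripper": 1, "linear": [-0.035, -0.097, -0.06], "delta_rot": [0, 0, 0.025]},
  {"gripper": 1, "linear": [-0.035, -0.097, -0.06], "delta_rot": [0, 0, 0.025]},
  {"gripper": 1, "linear": [-0.035, -0.097, -0.06], "delta_rot": [0, 0, 0.025]},
])

```text
clock: 14.3
position: [0.485, -0.3657, 0.0255]
ee_rot: [-0.001, 0.746, 0.666, 0.0]
contact_force: [0.9, -0.9, -2.3]
width: 0.024
gripper_force: 112.6
```

```bash
python3 st.py
```

```text
14.3 [ 0.485  -0.3657  0.0255] h 1.4568 F [ 0.9424 -0.853  -2.3036] M [-0.1454 -0.0104  0.0003] Tc 0.6354496996905467 R 0.5407606654157566
```

Lower to the mat (the TCP was at 0.009 when I grasped it).

send_rows([
  {"gripper": 1, "linear": [0, 0, -0.006], "delta_rot": [0, 0, 0]},
  {"gripper": 1, "linear": [0, 0, -0.011], "delta_rot": [0, 0, 0]},
  {"gripper": 1, "linear": [0, 0, -0.015], "delta_rot": [0, 0, 0]},
  {"gripper": 1, "linear": [0, 0, -0.0165], "delta_rot": [0, 0, 0]},
  {"gripper": 1, "linear": [0, 0, -0.0165], "delta_rot": [0, 0, 0]},
  {"gripper": 1, "linear": [0, 0, -0.0165], "delta_rot": [0, 0, 0]},
])

```text
clock: 14.9
position: [0.4854, -0.3662, 0.0095]
ee_rot: [0.0, 0.746, 0.666, 0.0]
contact_force: [1.1, -0.1, -3.3]
width: 0.024
gripper_force: 112.7
```

send_rows([
  {"gripper": 1, "linear": [0, 0, -0.001], "delta_rot": [0, 0, 0]},
  {"gripper": 1, "linear": [0, 0, -0.001], "delta_rot": [0, 0, 0]},
  {"gripper": -1, "linear": [0, 0, -0.001], "delta_rot": [0, 0, 0]},
  {"gripper": -1, "linear": [0, 0, -0.001], "delta_rot": [0, 0, 0]},
  {"gripper": -1, "linear": [0, 0, -0.001], "delta_rot": [0, 0, 0]},
  {"gripper": -1, "linear": [0, 0, -0.001], "delta_rot": [0, 0, 0]},
  {"gripper": -1, "linear": [0, 0, -0.001], "delta_rot": [0, 0, 0]},
  {"gripper": -1, "linear": [0, 0, -0.001], "delta_rot": [0, 0, 0]},
])

```text
clock: 15.7
position: [0.4853, -0.3661, 0.0082]
ee_rot: [0.0, 0.746, 0.666, 0.0]
contact_force: [0.2, -0.4, -0.1]
width: 0.0852
gripper_force: 0.0
```

send_rows([
  {"gripper": -1, "linear": [0, 0, 0.02], "delta_rot": [0, 0, 0]},
  {"gripper": -1, "linear": [0, 0, 0.05], "delta_rot": [0, 0, 0]},
  {"gripper": -1, "linear": [-0.02, -0.03, 0.09], "delta_rot": [0, 0, 0]},
  {"gripper": -1, "linear": [-0.05, -0.07, 0.12], "delta_rot": [0, 0, 0]},
  {"gripper": -1, "linear": [-0.08, -0.1, 0.15], "delta_rot": [0, 0, 0]},
  {"gripper": -1, "linear": [-0.08, -0.1, 0.15], "delta_rot": [0, 0, 0]},
  {"gripper": -1, "linear": [-0.08, -0.1, 0.15], "delta_rot": [0, 0, 0]},
])

```text
clock: 16.4
position: [0.4046, -0.4681, 0.1599]
ee_rot: [0.002, 0.747, 0.665, -0.0]
contact_force: [0.4, 0.0, -0.3]
width: 0.0854
gripper_force: 0.0
```

```bash
python3 st.py; python3 - <<'E'
from rig import optics
import cv2
cv2.imwrite("pics/t6.png",optics.get_image("top")["pixels"])
E
```

```text
16.4 [ 0.4046 -0.4681  0.1599] h 1.4538 F [ 0.3952  0.0175 -0.3127] M [ 0.017  -0.0482 -0.0169] Tc 0.22022478257775083 R 0.6655322039029986
```

View pics/t6.png

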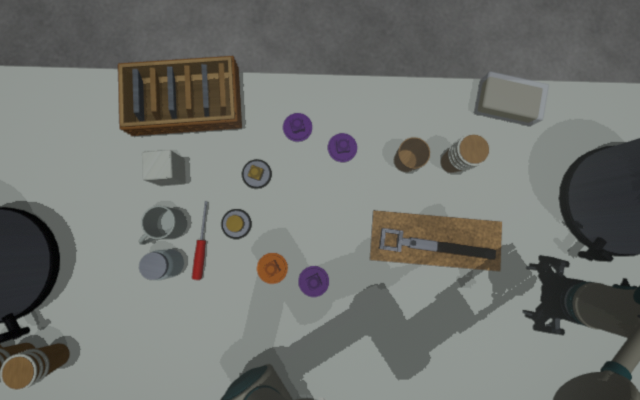

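The wrench lies on its mat, with the socket at (391,240) and the handle end at (494,254). The plug at (256,173) has turned, the bystanders are where they were, and the gripper is clear.

```bash
python3 -c "
from rig import sign_off;print(sign_off())"
```

```text
the job is handed in; nothing more can be done
None
```

The job is handed in, with no verdict returned: the plug was tightened until the wrench clicked (kink estimated at 0.12 rad, stop at 0.32), and the wrench was lifted off free of torque and laid back on its mat, with nothing else seen moved.

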